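# Push the brass pasta die out of its press barrel

## Task

Take the wooden pusher out of its block, put it down the barrel that holds the brass pasta die and press it fully home, so that the die is driven out and drops into the tray below. Leave the pusher standing in that barrel with its collar on the rim, and leave the white die seated in the other barrel.

Things in the scene. Friction and masses are not known exactly. Their poses are not given: they have to be found in the camera images.
- pusher_grip (a point): Middle of the knob of the loose light-wood pusher, upright in a hole of a fixed dark wood block 100 mm tall; z up its axis; lifts straight out. Round, from the top: knob 32 mm across, 52 tall; collar 66 across, 8 thick, resting on the block; shaft 30 across, 74 long, chamfered foot. This point is on the axis, 26 mm below the top, 34 above the collar's underside, 108 above the foot. 0.15 kg
- press_a_mouth (a point): Centre of the rim of the upright aluminium barrel holding the brass die, 140 mm above the worktop; z up the bore. Barrel 64 mm outside, bore 52, 60 long, open below, in a red plate on rods over a tray 130 x 120 mm, floor 6 mm up. Fixed; an identical press holds the white die. With the pusher fully home its collar is on this rim, its foot 74 mm below it: enough to free the die
- brass_die_center (a point): Centre of the brass pasta die (0.18 kg): round plug 49 mm across, 52 tall, stepped to a narrower lower end, small dark holes. Seated in the barrel, its top 21 mm below the rim, its lower end showing 13 mm below the barrel. Sprung flaps hold it: pushing it down takes about 8 to 15 N over 30 mm, then it drops into the tray
- white_die_center (a point): Centre of the white plastic die of the same shape, seated in the other, identical press. It must stay where it is.
There are look-alikes about, which are no part of the job. Of the things that look like the part that bears pusher_grip, the smallest one is meant. Of the things that look like the part that bears brass_die_center, the smaller one is meant.

How it is judged:
By the outcome, as a careful person would: the job done as asked, in the order asked, and still so for the second after the job is handed in, with the robot touching nothing.
It also fails if it takes over 45 s, if anything falls off the work surface, if the arm or the gripper's body presses on something with over 40 N, if the wrist force passes 120 N, or if a joint passes its speed limit or range.

## Robot

A 6-joint arm with a two-finger parallel gripper is mounted at the origin on the work surface. World frame = base frame: x ahead of the robot, y to its left, z up, the work surface at z = 0. Lengths are in mm, angles in rad, forces in N, time in s.
With the tool pointing down it reaches from about 350 to 775 mm from the base axis. Payload 7.3 kg.
Tool frame: the origin (TCP) lies at the very end of the fingers, on their centre line; the grasp point (between the pads) lies 19 mm behind it; x points along the fingers, z is the direction in which the jaws open and shut, and the axes are right-handed (so a half turn about x gives the same grasp; the last joint's range is limited). The gripper opens to 92 mm and grips with 3 to 60 N. Pads are 19 mm wide; open, the fingers measure 130 mm over their backs; the gripper's body (75 mm by 190 mm) begins 47 mm behind the grasp point.
Start: joints at [-1.377, 0.342, 1.524, -0, 1.275, -0.146], TCP at [175.005, -494.993, 226.741] pointing down, gripper open.
Joint ranges: [-2.53, 2.53], [-0.77, 2.02], [0.04, 2.7], [-1, 4.14], [0.28, 2.66], [-3.11, 3.11]. Speed limits (rad/s): [2.57, 2.57, 3.14, 3.14, 3.14, 3.14].

## Interface

Orientations are given as [roll, pitch, yaw] about the fixed x, y, z axes, in that order (R = Rz(yaw) Ry(pitch) Rx(roll)).
In Python, from plant import * gives the robot as it stands.
- The arm moves only by the tool carry_out, never from a script. Its argument "rows" is a list of rows, each a list of 4 numbers: the shift along the world's x, y, z in mm, then the turn about the world's z in degrees. In form: [[x, y, z, twist], ...]. A call has 1 to 20 rows; each row is the pose to reach, as a shift and turn from the pose measured when the call began; what a row does not reach only later rows make up. A row lasts 1/12 s, in which the tool goes at most 41.7 mm and 7.16 degrees, less where a joint would pass 70% of its speed; a pose out of reach is approached as far as the arm can. A call with a gripper value outside its range is refused whole. "hand" is the finger opening in mm, from 0 to 91.8, set as the call begins (left out, the last holds). The fingers move at their own pace and stop on an object; the grip force is fixed at half the most. Time passes only in rows, so rows that repeat a pose let the fingers close. It gives the time, the measured TCP pose, the force and the opening at its end, in the units of the state.
- get_obs(): the state, without advancing time (a new reading comes with each control period).
- capture(name): name is "scene" or "top" or "wrist"; returns the picture (400x640x3 uint8, red, green, blue); there is no depth.
- camera_info(name): a dict with "camera_matrix" (3x3 intrinsics, pixels), "dist" ([k1, k2, p1, p2, k3] as OpenCV has them; the pictures are not rectified), "pose" (4x4, takes a point from camera to world coordinates); the wrist camera has in their place "mount" (4x4, takes a point from camera to tool coordinates, whose origin is the TCP and whose axes are the tool frame's). Camera axes: x right, y down, z forward; pixel columns grow to the right and rows downward; lengths in mm; the calibration is good to about 2 mm. A picture is of the moment at which its call begins: read the wrist's pose just before it. camera_info takes no time and is no camera call.
- close_job(): hands the job in, once; it reports no verdict.
The state is a dict: "time": time; "joint_positions": joint angles; "dq": joint speeds; "tau": joint torques, N m; "tool_pos": TCP position; "tcp_rot": TCP orientation; "contact_force": force on the tool from outside, world axes, zero at the start; "moment": the same for the moment, N m; "grip_width": finger opening in mm.
Only numpy, scipy, OpenCV 4.12 (cv2) and the standard library are available. Lean on these libraries where they do the work, as an engineer would, in place of code of your own. Each camera call takes 0.05 s, during which the arm holds its last target. There are 200 camera calls.

## Working session

There is one attempt and no reset: what is moved stays moved. The work goes in short steps, Python scripts to look and compute and a tool call to move; the robot and the scene stay as the last step left them, time stands still between calls to the robot, and variables do not carry over. Pictures are saved under pics/ and viewed, about 8 in all and at most 12, crops included, and the job is handed in when it is done.

Besides the shell and the picture viewer there is one more tool, called after "Emit:" by a JSON object that holds its "name" and its "arguments". carry_out: Moves the arm, as the interface text tells. Its arguments: {"type":"object","properties":{"rows":{"type":"array"},"hand":{"type":"number"}},"required":["rows"]}

```bash
mkdir -p pics; ls; python3 - <<'E'
from plant import *
import cv2,numpy as np
s=get_obs(); print(s)
for n in ("scene","top"):
    im=capture(n); cv2.imwrite(f"pics/{n}0.png",im[:,:,::-1])
for n in ("scene","top","wrist"):
    print(n,{k:np.round(v,4).tolist() for k,v in camera_info(n).items()})
E
```

```text
pics
{'time': 0.0, 'joint_positions': array([-1.37700146e+00,  3.42734666e-01,  1.52500477e+00, -5.75976023e-06,
        1.27538259e+00, -1.46008465e-01]), 'dq': array([ 0.00150358,  0.00013814,  0.00133298,  0.00053405,  0.00115471,
       -0.0001114 ]), 'tau': array([ 4.81965380e-04, -4.31234729e+01, -2.44219548e+01,  7.16570509e-02,
        5.58310084e-02, -1.18503563e-04]), 'tool_pos': array([ 174.92122994, -494.58152886,  226.04303339]), 'tcp_rot': array([2.99918546, 1.56926695, 1.76819415]), 'contact_force': array([0.30166128, 0.00698486, 0.56616047]), 'moment': array([-0.01533794, -0.04040704,  0.01117253]), 'grip_width': 91.74700976181263}
scene {'camera_matrix': [[373.2712, 0.0, 322.3277], [0.0, 373.2712, 196.7808], [0.0, 0.0, 1.0]], 'dist': [-0.0656, 0.0, 0.0, 0.0, 0.0], 'pose': [[0.4856, 0.5425, -0.6855, 1246.5447], [0.874, -0.3144, 0.3704, -388.5153], [-0.0146, -0.779, -0.6269, 693.1465], [0.0, 0.0, 0.0, 1.0]]}
top {'camera_matrix': [[447.4385, 0.0, 324.5247], [0.0, 447.4385, 200.7987], [0.0, 0.0, 1.0]], 'dist': [-0.1141, 0.0, 0.0, 0.0, 0.0], 'pose': [[0.0284, -0.9907, 0.1333, 454.7891], [-0.9993, -0.0314, -0.0207, -30.0349], [0.0247, -0.1326, -0.9909, 1080.9829], [0.0, 0.0, 0.0, 1.0]]}
wrist {'camera_matrix': [[317.6376, 0.0, 314.4414], [0.0, 317.6376, 201.0541], [0.0, 0.0, 1.0]], 'dist': [-0.0518, 0.0, 0.0, 0.0, 0.0], 'mount': [[0.0013, -0.2732, 0.9619, -157.2539], [-0.0009, -0.9619, -0.2732, 73.1268], [1.0, -0.0005, -0.0015, 0.1056], [0.0, 0.0, 0.0, 1.0]]}
```

View pics/scene0.png

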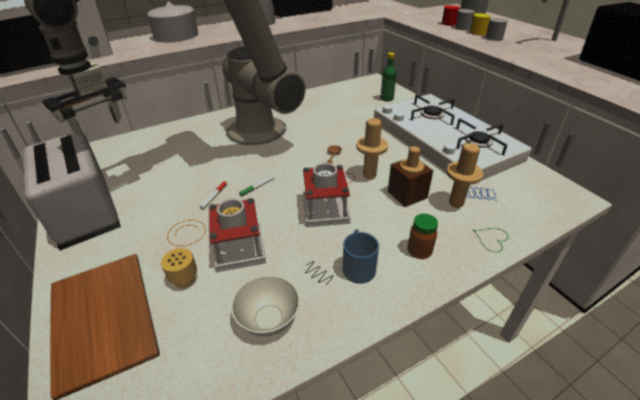

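View pics/top0.png

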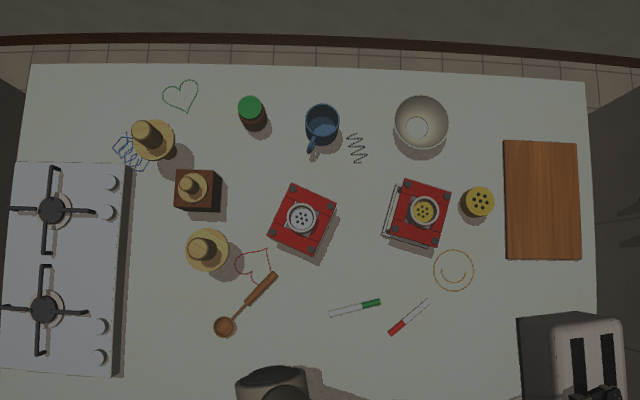

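The scene view shows the pusher in the dark block at about (412,160), with two larger look-alikes free-standing beside it. The brass-die press is at (230,213) and the white one at (325,175). In the top view the pusher knob is at (188,185), the brass barrel at (424,211) and the white one at (301,218).

```bash
cat > h.py <<'E'
import cv2,numpy as np
from plant import *
from scipy.spatial.transform import Rotation as R
def cam(n,s=None):
    i=camera_info(n); K=np.array(i["camera_matrix"]);d=np.array(i["dist"])
    if n=="wrist":
        T=np.eye(4);T[:3,:3]=R.from_euler("xyz",s["tcp_rot"]).as_matrix();T[:3,3]=s["tool_pos"];P=T@np.array(i["mount"])
    else: P=np.array(i["pose"])
    return K,d,P
def ray(c,uv):
    K,d,P=c
    q=cv2.undistortPoints(np.array([[uv]],float),K,d)[0,0]
    return P[:3,3],P[:3,:3]@np.array([*q,1])
def onz(c,uv,z):
    o,v=ray(c,uv);return o+v*(z-o[2])/v[2]
def proj(c,p):
    K,d,P=c;Q=np.linalg.inv(P)
    return cv2.projectPoints(np.array([p],float),Q[:3,:3],Q[:3,3],K,d)[0][0,0]
E
python3 - <<'E'
from h import *
c=cam("top"); im=cv2.imread("pics/top0.png")
print("knob",onz(c,(186,184),160),"brass rim",onz(c,(424,211),140),"white rim",onz(c,(302,218),140))
for p in [(152,138),(207,250)]: print("big",onz(c,p,100))
s=cam("scene")
for uv,z in [((413.5,151),160),((231,207),140),((325,171),140)]: print("scene",onz(s,uv,z))
a=cv2.resize(im[120:280,130:270],None,fx=4,fy=4,interpolation=2)[:560]
b=cv2.resize(im[170:250,370:470],None,fx=4,fy=4,interpolation=2)
cv2.imwrite("pics/c1.png",cv2.convertScaleAbs(cv2.resize(im[120:260,150:350],None,fx=4,fy=4,interpolation=2),alpha=1.5))
print(R.from_euler("xyz",get_obs()["tcp_rot"]).as_matrix().round(3))
E
```

```text
knob [604.98277299 241.94593132 160.        ] brass rim [ 566.11021732 -263.17349838  140.        ] white rim [543.26815565  -3.22432857 140.        ]
big [718.63576018 346.7001804  100.        ]
big [470.10061628 203.33262894 100.        ]
scene [614.9440943  233.68569918 160.        ]
scene [ 568.85732555 -262.35708629  140.        ]
scene [552.19063586  -4.04322186 140.        ]
[[-0.     0.943  0.333]
 [ 0.001  0.333 -0.943]
 [-1.     0.    -0.001]]
```

Emit:
{"name": "carry_out", "arguments": {"rows": [[0, 0, 40, 0], [0, 0, 80, 0], [30, 18, 100, 0], [65, 38, 100, 0], [100, 60, 100, 0], [135, 80, 100, 0], [170, 100, 100, 0], [205, 122, 100, 0], [240, 143, 100, 0], [275, 164, 100, 0], [310, 185, 100, 0], [345, 206, 100, 0], [375, 222, 100, 0], [391, 232, 100, 0], [391, 232, 100, 0], [391, 232, 100, 0]], "hand": 91}}

```text
time: 1.43
tool_pos: [566.3, -261.9, 325.0]
tcp_rot: [-2.692, 1.568, 2.362]
contact_force: [0.5, 0.1, 0.6]
grip_width: 90.8
```

```bash
python3 - <<'E'
from h import *
import pickle
s=get_obs(); im=capture("wrist"); cv2.imwrite("pics/w1.png",im[:,:,::-1]); pickle.dump(s,open("w1.pkl","wb"))
print(s["time"],s["tool_pos"],s["contact_force"]); print(proj(cam("wrist",s),(567,-263,140)))
E
```

```text
1.4333 [ 566.3001809  -261.85266047  325.01665495] [0.48947081 0.06364787 0.58243523]
[316.45080132 179.52275826]
```

View pics/w1.png

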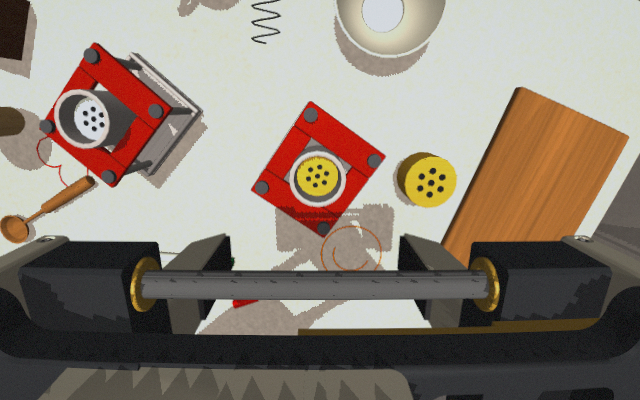

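The wrist view shows the brass barrel rim centred at about (318,178), close to the predicted (316,180). A second brass die, the larger look-alike, is loose at (431,182).

```bash
python3 - <<'E'
from h import *
import pickle
s=pickle.load(open("w1.pkl","rb")); c=cam("wrist",s); im=cv2.imread("pics/w1.png")
x0,y0=283,143; r=im[y0:213,x0:353].astype(int)
m=((r.min(2)>150)&(r.max(2)-r.min(2)<40)).astype(np.uint8)
n,l,st,ce=cv2.connectedComponentsWithStats(m); k=1+st[1:,4].argmax(); print(st[k])
m=(l==k).astype(np.uint8)
cs,h=cv2.findContours(m,cv2.RETR_CCOMP,cv2.CHAIN_APPROX_NONE)
for q in cs:
    if len(q)>40:
        e=cv2.fitEllipse(q); u=np.array(e[0])+(x0,y0); print(e,u,onz(c,u,140))
cv2.imwrite("pics/m1.png",cv2.resize(np.hstack([m*255,im[y0:213,x0:353,1]]),None,fx=5,fy=5,interpolation=0))
E
```

```text
[  6   8  58  55 706]
((34.24968719482422, 35.17886734008789), (54.064144134521484, 55.90459442138672), 84.95196533203125) [317.24968719 178.17886734] [ 568.71256873 -263.32049503  140.        ]
((34.083984375, 35.60108947753906), (47.3873176574707, 48.672447204589844), 88.25493621826172) [317.08398438 178.60108948] [ 568.20633519 -263.30814492  140.        ]
```

Emit:
{"name": "carry_out", "arguments": {"rows": [[3, 40, 5, 0], [6, 80, 10, 0], [9, 120, 10, 0], [12, 160, 10, 0], [15, 200, 10, 0], [18, 240, 10, 0], [21, 280, 10, 0], [24, 320, 10, 0], [27, 360, 10, 0], [30, 400, 10, 0], [33, 435, 10, 0], [36, 470, 10, 0], [38, 495, 10, 0], [40, 502, 10, 0], [40, 502, 10, 0], [40, 502, 10, 0]]}}

```text
time: 2.82
tool_pos: [605.7, 237.7, 335.4]
tcp_rot: [-2.259, 1.569, 2.793]
contact_force: [0.4, -0.3, -0.4]
grip_width: 91.1
```

```bash
python3 - <<'E'
from h import *
import pickle
s=get_obs(); im=capture("wrist"); cv2.imwrite("pics/w2.png",im[:,:,::-1]); pickle.dump(s,open("w2.pkl","wb"))
print(s["time"],s["tool_pos"],s["contact_force"]); print(proj(cam("wrist",s),(605,242,160)))
E
```

```text
2.8167 [605.73863014 237.66355341 335.38576058] [ 0.3868145  -0.34261883 -0.39399277]
[310.97399627 180.91923428]
```

View pics/w2.png

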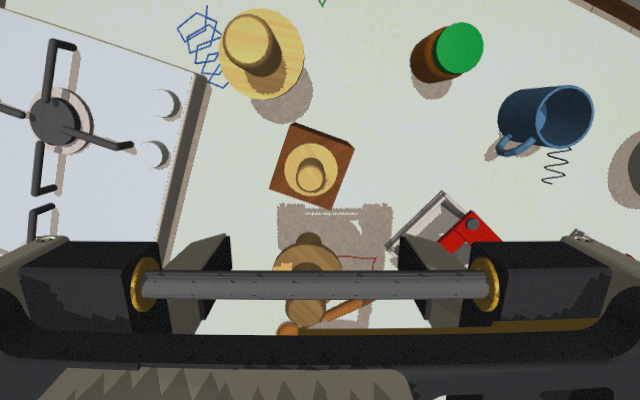

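View pics/m1.png

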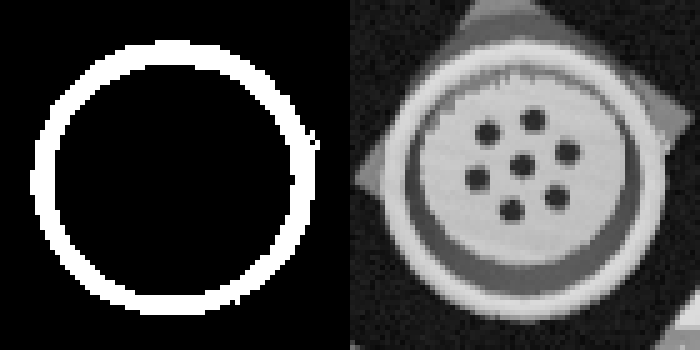

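The rim ring fit is clean, centred at (568.4,-263.3). In the wrist view the pusher's knob is at (311,179) on a collar at about (311,168). It stands in the dark block, with the large look-alikes at (250,50) and behind the fingers.

```bash
python3 - <<'E'
from h import *
import pickle
s=pickle.load(open("w2.pkl","rb")); c=cam("wrist",s); im=cv2.imread("pics/w2.png")
x0,y0=265,120; r=im[y0:215,x0:360]
g=cv2.GaussianBlur(r,(3,3),0)
for thr in (150,175):
  m=((g[:,:,2]>thr)&(g[:,:,2].astype(int)-g[:,:,0]>45)).astype(np.uint8)
  n,l,st,ce=cv2.connectedComponentsWithStats(m); k=1+st[1:,4].argmax()
  cs,h=cv2.findContours((l==k).astype(np.uint8),cv2.RETR_CCOMP,cv2.CHAIN_APPROX_NONE)
  q=max(cs,key=len); e=cv2.fitEllipse(cv2.convexHull(q)); u=np.array(e[0])+(x0,y0); print(thr,e,u,onz(c,u,108))
print("pred for c=600,240:",proj(c,(605,242,108)),proj(c,(605,242,160)))
cv2.imwrite("pics/c2.png",np.hstack([cv2.resize(r,None,fx=4,fy=4,interpolation=2),cv2.resize(cv2.cvtColor(m*255,8),None,fx=4,fy=4,interpolation=0)]))
E
```

```text
150 ((45.4551887512207, 49.37041473388672), (52.93128967285156, 53.52243423461914), 80.24453735351562) [310.45518875 169.37041473] [607.48711434 244.2636586  108.        ]
175 ((45.436004638671875, 49.322479248046875), (51.57721710205078, 52.42925262451172), 85.422607421875) [310.43600464 169.32247925] [607.53544196 244.30534892 108.        ]
pred for c=600,240: [311.53127495 171.86377533] [310.97399627 180.91923428]
```

View pics/c2.png

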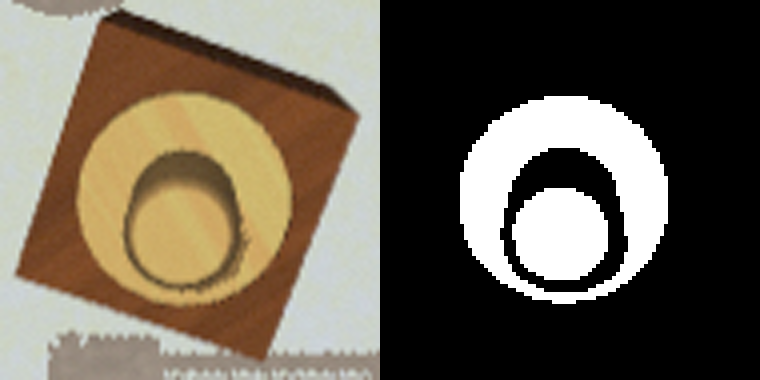

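Emit:
{"name": "carry_out", "arguments": {"rows": [[2, 6, -40, 0], [2, 6, -80, 0], [2, 6, -115, 0], [2, 6, -145, 0], [2, 6, -170, 0], [2, 6, -190, 0], [2, 6, -205, 0], [2, 6, -214, 0], [2, 6, -218, 0], [2, 6, -218, 0], [2, 6, -218, 0]]}}

```text
time: 3.78
tool_pos: [608.5, 242.7, 118.8]
tcp_rot: [2.869, 1.57, 1.636]
contact_force: [-0.5, 0.6, 0.1]
grip_width: 90.8
```

Emit:
{"name": "carry_out", "arguments": {"rows": [[0, 0, 0, 0], [0, 0, 0, 0], [0, 0, 0, 0], [0, 0, 0, 0], [0, 0, 0, 0], [0, 0, 0, 0], [0, 0, 0, 0], [0, 0, 0, 0], [0, 0, 0, 0], [0, 0, 0, 0]], "hand": 20}}

```text
time: 4.62
tool_pos: [608.5, 242.8, 118.7]
tcp_rot: [2.954, 1.569, 1.72]
contact_force: [-0.7, 0.4, 0.8]
grip_width: 31.3
```

Emit:
{"name": "carry_out", "arguments": {"rows": [[0, 0, 8, 0], [0, 0, 20, 0], [0, 0, 40, 0], [0, 0, 60, 0], [0, 0, 80, 0], [0, 0, 105, 0], [0, 0, 130, 0], [0, 0, 155, 0], [0, 0, 175, 0], [0, 0, 180, 0], [0, 0, 180, 0]]}}

```text
time: 5.53
tool_pos: [609.0, 242.9, 300.6]
tcp_rot: [1.824, 1.567, 0.59]
contact_force: [0.3, -0.6, -0.5]
grip_width: 31.2
```

Emit:
{"name": "carry_out", "arguments": {"rows": [[-1, -15, 0, 0], [-4, -45, 0, 0], [-6, -80, 0, 0], [-9, -116, 0, 0], [-12, -152, 0, 0], [-15, -188, 0, 0], [-18, -224, 0, 0], [-20, -260, 0, 0], [-23, -296, 0, 0], [-26, -332, 0, 0], [-29, -368, 0, 0], [-32, -404, 0, 0], [-35, -440, 0, 0], [-37, -470, 0, 0], [-39, -492, 0, 0], [-40, -503, 0, 0], [-40, -506, 0, 0], [-40, -506, 0, 0], [-40, -506, 0, 0]]}}

```text
time: 7.12
tool_pos: [568.9, -261.9, 300.2]
tcp_rot: [2.14, 1.567, 0.907]
contact_force: [0.3, -0.0, -1.0]
grip_width: 31.5
```

```bash
python3 - <<'E'
from h import *
s=get_obs(); print(s["time"],s["tool_pos"],s["contact_force"],s["grip_width"],R.from_euler("xyz",s["tcp_rot"]).as_matrix().round(3).tolist())
im=capture("wrist")[:,:,::-1]; b=capture("scene")[:,:,::-1]
w=cv2.resize(b[100:300,130:330],(400,400),interpolation=2)
cv2.imwrite("pics/w3.png",np.hstack([im[:,120:520],w]))
E
```

```text
7.1167 [ 568.90783971 -261.91158657  300.18090746] [ 0.26650548 -0.00116356 -1.02827315] 31.52263710261171 [[0.003, 0.943, 0.332], [0.003, 0.332, -0.943], [-1.0, 0.004, -0.002]]
```

View pics/w3.png

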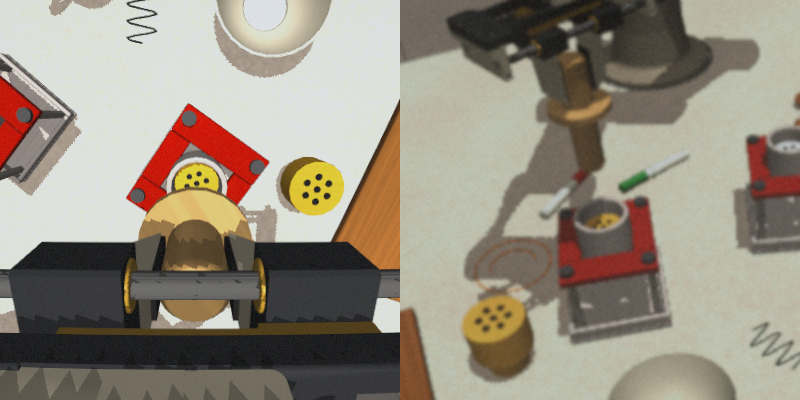

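The wrist view shows the pusher held over the brass press. In the scene crop it is upright above the barrel, with the knob at scene pixel ~(216,135) and the foot at ~(225,182). I'll check for tilt.

```bash
python3 - <<'E'
from h import *
c=cam("scene")
for z in (345,319.5,285,211): print(z,proj(c,(568.4,-263,z)))
E
```

```text
345 [213.4331238  127.67422714]
319.5 [215.85090663 138.96678284]
285 [218.98852818 153.53612985]
211 [225.23638025 182.27130065]
```

Emit:
{"name": "carry_out", "arguments": {"rows": [[0, -2, -15, 0], [0, -2, -35, 0], [0, -2, -50, 0], [0, -2, -60, 0], [0, -2, -66, 0], [0, -2, -72, 0], [0, -2, -78, 0], [0, -2, -82, 0], [0, -2, -85, 0], [0, -2, -88, 0], [0, -2, -91, 0], [0, -2, -94, 0], [0, -2, -94, 0]]}}

```text
time: 8.3
tool_pos: [569.6, -263.8, 208.0]
tcp_rot: [1.493, 1.565, 0.262]
contact_force: [-0.9, 0.3, 6.0]
grip_width: 31.2
```

Contact with the die at 6 N, as expected. Pressing on.

Emit:
{"name": "carry_out", "arguments": {"rows": [[0, 0, -3, 0], [0, 0, -6, 0], [0, 0, -9, 0], [0, 0, -12, 0], [0, 0, -15, 0], [0, 0, -18, 0], [0, 0, -21, 0], [0, 0, -24, 0], [0, 0, -27, 0], [0, 0, -30, 0], [0, 0, -33, 0], [0, 0, -36, 0], [0, 0, -39, 0], [0, 0, -42, 0], [0, 0, -44, 0], [0, 0, -46, 0], [0, 0, -46, 0]]}}

```text
time: 9.72
tool_pos: [569.4, -263.6, 161.3]
tcp_rot: [1.691, 1.566, 0.459]
contact_force: [-1.0, 0.0, -1.0]
grip_width: 31.4
```

Emit:
{"name": "carry_out", "arguments": {"rows": [[0, 0, -1, 0], [0, 0, -2, 0], [0, 0, -3, 0], [0, 0, -4, 0], [0, 0, -4, 0]]}}

```text
time: 10.13
tool_pos: [569.5, -263.6, 158.6]
tcp_rot: [1.495, 1.565, 0.264]
contact_force: [-1.8, 1.8, 5.7]
grip_width: 31.5
```

```bash
python3 - <<'E'
from h import *
s=get_obs(); print(s["time"],s["tool_pos"],s["contact_force"],s["grip_width"])
b=capture("scene")[:,:,::-1]
cv2.imwrite("pics/s4.png",cv2.resize(b[150:290,140:280],(600,600),interpolation=2))
E
```

```text
10.1333 [ 569.53721102 -263.6137379   158.64423761] [-1.81772013  1.78324703  5.70985167] 31.504804731428653
```

View pics/s4.png

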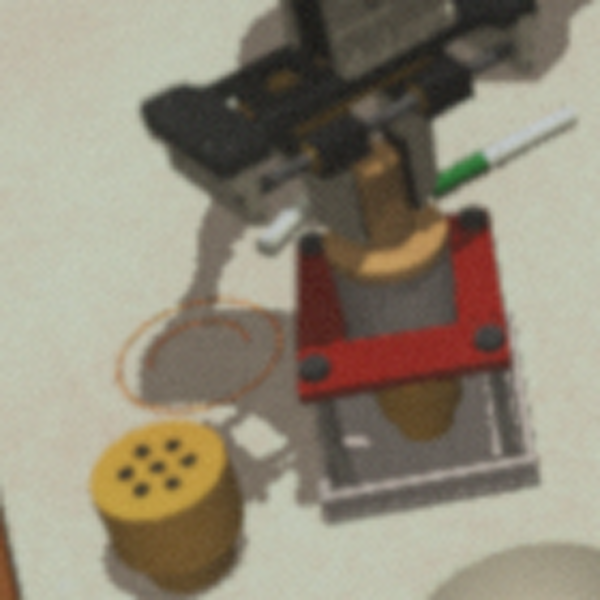

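The collar is on the rim and the brass die shows below the plate, in the tray area. Releasing and rising.

Emit:
{"name": "carry_out", "arguments": {"rows": [[0, 0, 0, 0], [0, 0, 0, 0], [0, 0, 0, 0], [0, 0, 0, 0], [0, 0, 0, 0], [0, 0, 0, 0], [0, 0, 0, 0], [0, 0, 0, 0]], "hand": 85}}

```text
time: 10.85
tool_pos: [569.5, -263.6, 158.5]
tcp_rot: [1.514, 1.565, 0.282]
contact_force: [0.0, 0.0, -0.1]
grip_width: 80.6
```

Emit:
{"name": "carry_out", "arguments": {"rows": [[0, 0, 10, 0], [0, 0, 30, 0], [0, 0, 60, 0], [0, 0, 95, 0], [0, 0, 130, 0], [0, 0, 160, 0], [-30, -20, 170, 0], [-60, -40, 170, 0], [-90, -60, 170, 0], [-110, -75, 170, 0], [-120, -80, 170, 0], [-120, -80, 170, 0]]}}

```text
time: 11.85
tool_pos: [447.9, -344.8, 329.6]
tcp_rot: [1.327, 1.565, 0.093]
contact_force: [0.2, 0.0, -0.4]
grip_width: 84.8
```

```bash
python3 - <<'E'
from h import *
s=get_obs(); print(s["time"],s["tool_pos"],s["contact_force"],s["grip_width"])
b=capture("scene")[:,:,::-1]; t=capture("top")[:,:,::-1]
c=cam("scene")
for z in (6,14,58): print(z,proj(c,(568.4,-263,z)))
for z in (140,148,200): print(z,proj(c,(568.4,-263,z)))
cv2.imwrite("pics/s5.png",np.hstack([cv2.resize(b[140:280,170:360],(570,420),interpolation=2),cv2.resize(t[160:265,365:422+57][:, :58*2-1],(230,420),interpolation=2)]))
E
```

```text
11.85 [ 447.8843946  -344.78339975  329.5791083 ] [ 0.22740265  0.04453905 -0.42655666] 84.775064228992
6 [239.64985513 247.24085829]
14 [239.15568925 245.04267115]
58 [236.34711226 232.5105472 ]
140 [230.67096314 206.97890128]
148 [230.08397311 204.32275832]
200 [226.11255502 186.27245414]
```

View pics/s5.png

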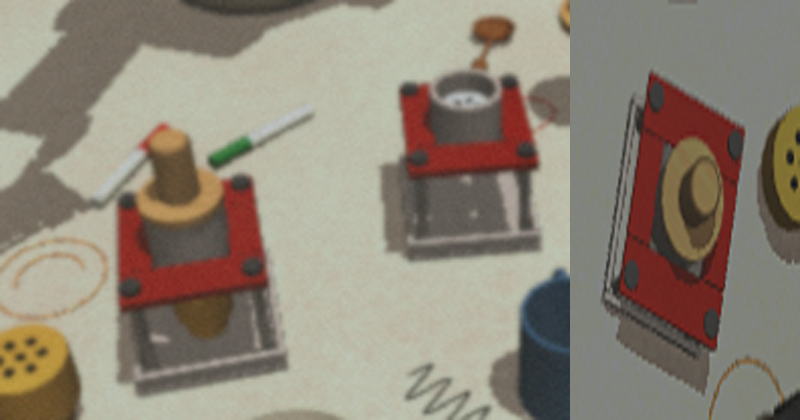

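The collar sits flat on the brass press's rim. The white die is still in its barrel, and the brass die stands under the plate with its foot at about scene pixel (237,252). I'll check that foot against the tray-floor height.

```bash
python3 - <<'E'
from h import *
b=capture("scene")[:,:,::-1].astype(int); c=cam("scene")
r=b[236:262,222:256]; m=(r[:,:,2]-r[:,:,0]>35)&(r[:,:,1]-r[:,:,0]>12)
ys,xs=np.where(m); print("cols",xs.min()+222,xs.max()+222,"bottom",ys.max()+236)
for y in range(8,20): 
    x=np.where(m[y])[0]; print(y+236,(x.min()+222,x.max()+222) if len(x) else None)
for rad in (18,20,22):
  for z in (6,14):
    P=[proj(c,(568.4+rad*np.cos(a),-263.3+rad*np.sin(a),z)) for a in np.linspace(0,6.28,60)]
    P=np.array(P); print(rad,z,P[:,0].min().round(1),P[:,0].max().round(1),P[:,1].max().round(1))
E
```

```text
cols 228 245 bottom 252
244 (np.int64(229), np.int64(245))
245 (np.int64(229), np.int64(244))
246 (np.int64(230), np.int64(244))
247 (np.int64(231), np.int64(244))
248 (np.int64(232), np.int64(244))
249 (np.int64(233), np.int64(243))
250 (np.int64(234), np.int64(243))
251 (np.int64(234), np.int64(242))
252 (np.int64(236), np.int64(240))
253 None
254 None
255 None
18 6 232.4 246.7 252.5
18 14 231.9 246.2 250.3
20 6 231.6 247.5 253.1
20 14 231.1 247.0 250.9
22 6 230.8 248.2 253.7
22 14 230.3 247.8 251.5
```

```bash
python3 -c "
from plant import *
print(close_job())"
```

```text
the job is handed in; nothing more can be done
None
```

I took the smallest pusher out of its block, put it down the brass-die barrel and pressed it home. I then let go, moved the arm clear and handed the job in at about 12 s on the robot's clock.

- **Pressing:** I read 6 N at first contact with the die, then about zero once it broke free. It was about 6 N again with the collar on the rim. I read these only between moves, so the peak force during the push was not recorded. The tool stopped 40 mm above where it had gripped the pusher in the block, which is the difference between the rim and block heights.
- **Final pictures:** The pusher stands upright with its collar flat on the rim. The white die is still in its barrel. The brass die stands in the tray.
- **Weakest check:** The lower edge of the brass die fits the tray floor (6 mm) better than the lowest it could hang (14 mm). That difference is only about 2 pixels. The die also appears about 2 pixels to one side of the barrel's centre line.

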